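# Clamp an LED driver in the wiring jig

### The job

Clamp the loose LED driver (flat white box with short leads) in the wiring jig so that its leads can be worked on. Lay it flat on the jig's board in the bay between the clamp's rubber tip and the two locating blocks, square to them and with its leads along the bay, slide it endwise until its end bears lightly on the forked end stop (do not ram it), and let go of it; then push the clamp's lever over, past its dead centre, until it snaps over and locks the driver against the two blocks. Feel for the snap and do not force the lever once it is home; leave the other things where they lie.

Things in the scene. Friction and masses are not known exactly. Their poses are not given: they have to be found in the camera images.
- driver: LED driver, flat white box 40 mm (its x) x 118 mm (its y) x 26 mm high, about 0.11 kg, thin leads reach 42 mm further from the middle of both ends (they touch nothing). Lies flat on the desk at the start. Origin: centre of its underside, z up. Either end may go to the end stop. Grasp it across the 40 mm.
- jig: Wiring jig, screwed down: plywood board 226 (x) x 190 (y) x 12 mm. Origin: centre of the board's underside; x runs along the clamp from its lever to the locating blocks, z up. In mm here: the clamp's steel frame fills x -113 to 9, y -28 to 28, up to z 38; two steel locating blocks 22 mm wide (y -43 and 43, 64 mm free between them), 24 mm above the board, faces at x 85.
- seat (a point): Place of the centre of the driver's underside when properly clamped, on top of the board (jig x 65, y 0, z 12 mm; axes as the jig's): long side along y, against the two blocks on its +x side. Laid in loose it should lie 2 to 6 mm short of that in x (the clamp pushes it the rest) and touch the end stop, so its y is 0 give or take the stop's setting. The bay is open at its -y end.
- end_stop: Adjustable steel end stop at the +y end of the bay: a fork of two posts 13 mm wide, 26 mm high, with a 16 mm slot for the leads, its foot held by a thumb nut. Origin: middle of the fork's face at its mean setting, on the board (jig x 65, y 59, z 12 mm), axes as the jig's. The fork is set up to 5 mm to either side in y (not reported: feel for it). It is rigid; 3 N are enough, over 15 N is ramming.
- tip_rest (a point): Centre of the face of the clamp's rubber tip (16 mm across) with the lever fully open, jig x 13, y 0, z 25 mm; the tip's spindle is set up to 2 mm longer or shorter, and at the start it may stand up to 3 mm further on. It leaves about 25 mm beside the loose driver for a finger. The tip rides on a spring and presses the driver towards +x with about 30 to 45 N when locked.
- lever (a joint): Angle of the clamp's crank, rad; 0 = open, grows as the lever's handle is pushed over to jig +x and down. Starts at 0 to 0.12, stays where left. The rubber tip meets the driver at 1.0 to 1.2; from there a spring pushes back, hardest near 1.4: 3 to 8 N on the grip, fading to none at dead centre, 1.75. Past it the lever snaps on by itself to its hard stop, 1.81; short of it it springs back open.
- lever_hinge (a point): Lever's hinge, axis along the jig's y (jig x -92, y 0, z 25 mm). Handle: steel bar with a round black grip 17 mm thick, 40 to 85 mm from the hinge, rising above jig +x by 128 degrees minus the crank angle, plus or minus up to 9 (it sits on a serrated hub, setting not reported). From dead centre to the hard stop the grip moves only about 4 mm; over 25 N there is forcing it.
- strip_long: white eight-way terminal strip, 20 x 84 x 16 mm, lying loose on the desk. Not part of the job. Origin: centre of its underside.
- strip_short: shorter white terminal strip, 20 x 52 x 16 mm, loose on the desk. Not part of the job. Origin: centre of its underside.
- spot_lamp: small spot lamp standing on its lens, 54 mm across, 62 mm high, loose on the desk. Not part of the job. Origin: centre of its underside.

How it is judged:
By the outcome, as a careful person would: the job done as asked, in the order asked, and still so for the second after the job is handed in, with the robot touching nothing.
It also fails if it takes over 72 s, if anything falls off the work surface, if the arm or the gripper's body presses on something with over 40 N, if the wrist force passes 120 N, or if a joint passes its speed limit or range.

### The arm

A 6-joint arm with a two-finger parallel gripper is mounted at the origin on a cart in front of the work surface, level with it; the furniture and walls round the work are solid. World frame = base frame: x ahead of the robot, y to its left, z up, the work surface at z = 0. Lengths are in m, angles in rad, forces in N, time in s.
With the tool pointing down it reaches from about 0.275 to 0.825 m from the base axis. Payload 5.2 kg.
Tool frame: the origin (TCP) lies on the mounting face of the last link; the fingertips stand 186 mm ahead of it and the grasp point (between the pads) lies 167 mm ahead of it; z points along the fingers, y is the line along which they close (so a half turn about z gives the same grasp; the last joint's range is limited). The gripper opens to 93 mm and grips with 3 to 60 N. Pads are 15 mm wide; open, the fingers measure 128 mm over their backs; the gripper's body (75 mm by 188 mm) begins 65 mm behind the grasp point.
Start: joints at [-1.537, 0.259, 1.535, -0, 1.348, -0.203], TCP at [0.129, -0.535, 0.405] pointing down, gripper open.
Joint ranges: [-3.14, 3.14], [-0.91, 2.08], [0.19, 2.58], [-1.22, 4.36], [0.22, 2.71], [-3.12, 3.12]. Speed limits (rad/s): [2.57, 2.57, 3.14, 3.14, 3.14, 3.14].

### API

Orientations are given as a 3x3 rotation matrix whose columns are the frame's x, y, z axes.
In Python, from rig import r gives the robot as it stands.
- The arm moves only by the tool apply_moves, never from a script. Its argument "plan" is a list of rows, each an object with "slide": the shift along the tool's x, y, z as a fraction of full scale, a list of three; "dr": the turn, a rotation vector about the tool's x, y, z as a fraction of full scale, a list of three. A call has 1 to 20 rows; each row is the pose to reach, as a shift and turn from the pose commanded when the call began, along the tool's axes at that moment, turning the shorter way round; what a row does not reach only later rows make up. Full scale, the value 1, is 0.1 m for a shift and 2 pi rad for a turn. A row lasts 1/12 s, in which the tool goes at most 41.7 mm and 7.16 degrees, less where a joint would pass 70% of its speed; a pose out of reach is approached as far as the arm can. A call with a number of a shift or a turn outside -1 to 1 is refused whole. A call with a gripper value outside its range is refused whole. "claw" is the closure, from 0 (fully open) to 1 (shut), set as the call begins (left out, the last holds). The fingers move at their own pace and stop on an object; the grip force is fixed at half the most. Time passes only in rows, so rows that repeat a pose let the fingers close. It gives the time, the measured TCP pose, the force, the opening and the grip force at its end, in the units of the state.
- r.observe(): the state, without advancing time (a new reading comes with each control period).
- r.get_image(name): name is "side" or "top" or "wrist"; returns the picture (400x640x3 uint8, red, green, blue); there is no depth.
- r.calibration(name): a dict with "intrinsics" (3x3 intrinsics, pixels), "R" (3x3) and "t" (3): a world point X has camera coordinates R X + t; the wrist camera has in their place "mount" (4x4, takes a point from camera to tool coordinates, whose origin is the TCP and whose axes are the flange's). Camera axes: x right, y down, z forward; pixel columns grow to the right and rows downward; lengths in m; the calibration is good to about 2 mm. The wrist camera is an equidistant fisheye: a pixel r from the principal point sees the ray r / f radians off the axis. A picture is of the moment at which its call begins: read the wrist's pose just before it. calibration takes no time and is no camera call.
- r.close_job(): hands the job in; it is judged then, once.
The state is a dict: "clock": time; "joint_pos": joint angles; "qvel": joint speeds; "effort": joint torques, N m; "eef_pos": TCP position; "orientation": TCP orientation; "contact_force": force on the tool from outside, world axes, zero at the start; "wrist_torque": the same for the moment, N m; "width": finger opening in m; "grip_force": force on a finger pad.
Only numpy, scipy, OpenCV 4.12 (cv2) and the standard library are available. Lean on these libraries where they do the work, as an engineer would, in place of code of your own. Each camera call takes 0.05 s, during which the arm holds its last target. There are 200 camera calls.

## Working session

There is one attempt and no reset: what is moved stays moved. The work goes in short steps, Python scripts to look and compute and a tool call to move; the robot and the scene stay as the last step left them, time stands still between calls to the robot, and variables do not carry over. Pictures are saved under pics/ and viewed, at most 10 in all, crops included, and the job is handed in when it is done.

Besides the shell and the picture viewer there is one more tool, called in YAML: its name, and indented under it one key for each argument. apply_moves: Moves the arm, as the interface text tells. Shift numbers are shares of 0.1 m and turn numbers shares of 2 pi rad, none past 1 either way. Its arguments: {"type":"object","properties":{"plan":{"type":"array","items":{"type":"object","properties":{"slide":{"type":"array","items":{"type":"number","minimum":-1,"maximum":1}},"dr":{"type":"array","items":{"type":"number","minimum":-1,"maximum":1}}}}},"claw":{"type":"number"}},"required":["plan"]}

```bash
mkdir -p pics
python3 - <<'E'
from rig import r
import cv2,json,numpy as np
o=r.observe()
print({k:np.round(v,4).tolist() for k,v in o.items()})
for n in("top","side","wrist"):
    cv2.imwrite(f"pics/{n}0.png",r.get_image(n)[:,:,::-1])
    print(n,{k:np.round(v,4).tolist() for k,v in r.calibration(n).items()})
E
```

```text
{'clock': 0.0, 'joint_pos': [-1.5368, 0.2593, 1.5361, 0.0, 1.348, -0.2028], 'qvel': [-0.0019, 0.001, 0.0003, -0.0004, -0.0018, -0.0001], 'effort': [0.0006, -43.7311, -28.3999, 0.0716, 0.041, -0.0002], 'eef_pos': [0.129, -0.5344, 0.4039], 'orientation': [[0.9721, 0.2346, -0.0001], [0.2346, -0.9721, 0.0018], [0.0004, -0.0017, -1.0]], 'contact_force': [-0.2131, -0.0017, 0.3745], 'wrist_torque': [0.0559, -0.0696, -0.059], 'grip_force': 0.0, 'width': 0.0929}
top {'intrinsics': [[470.8235, 0.0, 326.5592], [0.0, 470.8235, 203.9773], [0.0, 0.0, 1.0]], 'R': [[0.0294, -0.9993, 0.0226], [-0.9971, -0.0309, -0.0691], [0.0697, -0.0205, -0.9974]], 't': [-0.1962, 0.5369, 1.1164]}
side {'intrinsics': [[384.3227, 0.0, 319.3491], [0.0, 384.3227, 205.7763], [0.0, 0.0, 1.0]], 'R': [[0.891, -0.4537, 0.0164], [-0.2831, -0.5835, -0.7611], [0.3549, 0.6735, -0.6484]], 't': [-0.5692, 0.1035, 0.7968]}
wrist {'intrinsics': [[309.7069, 0.0, 319.84], [0.0, 309.7069, 197.3618], [0.0, 0.0, 1.0]], 'mount': [[0.0, -0.9635, -0.2678, 0.0748], [1.0, -0.0001, 0.0004, 0.0004], [-0.0004, -0.2678, 0.9635, 0.0211], [0.0, 0.0, 0.0, 1.0]]}
```

View pics/top0.png

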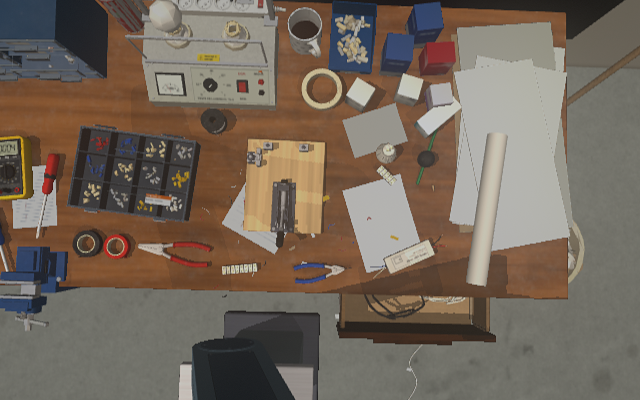

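View pics/side0.png

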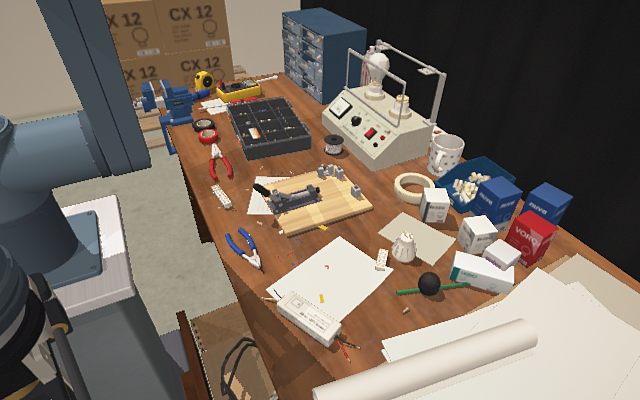

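The top view shows the jig at about (285,187), with its lever end at the bottom (283,238), the blocks at (268,147) and (304,147) and the fork at (255,156). The driver is at (410,255), near the paper, and the strips are at (240,268) and (386,175).

Run:
```python
import cv2,numpy as np
im=cv2.imread("pics/top0.png")
a=cv2.resize(im[130:250,235:335],None,fx=4,fy=4,interpolation=cv2.INTER_CUBIC)
b=cv2.resize(im[225:285,360:450],None,fx=4,fy=4,interpolation=cv2.INTER_CUBIC)
out=np.zeros((480,760,3),np.uint8); out[:,:400]=a; out[:240,400:]=b
cv2.imwrite("pics/crop.png",out)
```

```text
(no output)
```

View pics/crop.png

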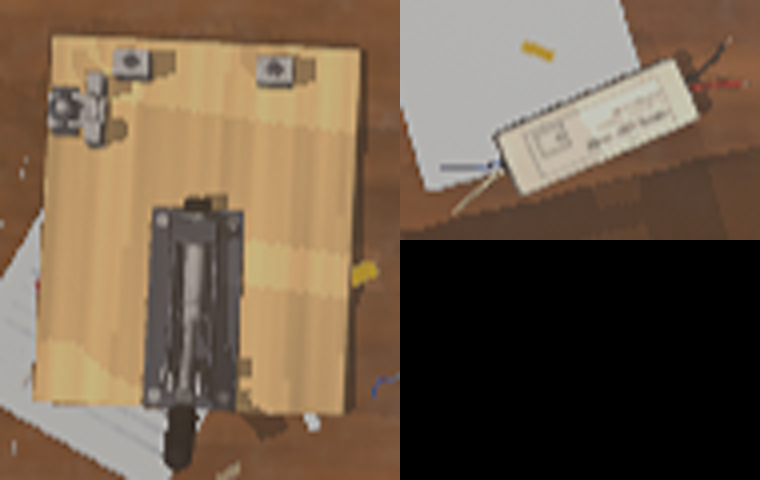

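The board's corners in the crop are about (52,36), (360,48), (346,413) and (35,402). The driver's top-face corners are about (497,135), (688,58), (700,117) and (522,194). I'll measure both.

```bash
cat > h.py <<'E'
from rig import r
import cv2,numpy as np
def cast(uv,z,n="top"):
    c=r.calibration(n);K,R,t=map(np.array,(c["intrinsics"],c["R"],c["t"]))
    uv=np.atleast_2d(uv).astype(float)
    d=np.c_[uv,np.ones(len(uv))]@np.linalg.inv(K).T@R; o=-R.T@t
    return o+d*((z-o[2])/d[:,2])[:,None]
def wcast(uv,z,p,Rt):
    c=r.calibration("wrist");K,M=np.array(c["intrinsics"]),np.array(c["mount"])
    q=(np.atleast_2d(uv)-K[:2,2])/K[0,0];a=np.linalg.norm(q,axis=1)+1e-12
    d=np.c_[q*(np.sin(a)/a)[:,None],np.cos(a)]@M[:3,:3].T@np.array(Rt).T
    o=np.array(p)+np.array(Rt)@M[:3,3]
    return o+d*((z-o[2])/d[:,2])[:,None]
def frame(P,Lx,Ly,ref):
    # fit rectangle: rows ordered (+x+y),(+x-y),(-x-y),(-x+y)
    m=np.array([[Lx,Ly],[Lx,-Ly],[-Lx,-Ly],[-Lx,Ly]])/2
    c=P[:,:2].mean(0);H=m.T@(P[:,:2]-c);U,S,V=np.linalg.svd(H);Rm=V.T@U.T
    return c,np.arctan2(Rm[1,0],Rm[0,0]),P[:,:2]-c-m@Rm.T
E
python3 - <<'E'
from h import *
np.set_printoptions(precision=4,suppress=True)
B=np.array([[52,36],[360,48],[346,413],[35,402]])/4+[235,130]
P=cast(B-.4,.012);print(P,np.linalg.norm(P-np.roll(P,-1,0),axis=1));print(frame(P,.226,.190,0))
im=cv2.imread("pics/top0.png");hsv=cv2.cvtColor(im,cv2.COLOR_BGR2HSV)
for p in[(420,255),(410,205),(395,262),(280,200),(430,270),(405,258)]:print(p,hsv[p[1],p[0]])
D=np.array([[497,135],[688,58],[700,117],[522,194]])/4+[360-100,225]
P=cast(D-.4,.026);print(P,np.linalg.norm(P-np.roll(P,-1,0),axis=1));print(frame(P,.04,.118,0))
E
```

```text
[[ 0.6975  0.0179  0.012 ]
 [ 0.6965 -0.1708  0.012 ]
 [ 0.4726 -0.1689  0.012 ]
 [ 0.4737  0.019   0.012 ]] [0.1887 0.2239 0.1879 0.2238]
(array([ 0.5851, -0.0757]), np.float64(-0.006068942202667657), array([[-0.0011, -0.0007],
       [-0.001 ,  0.0006],
       [ 0.0011,  0.0011],
       [ 0.001 , -0.001 ]]))
(420, 255) [ 18  31 147]
(410, 205) [ 12 116 117]
(395, 262) [ 19  35 173]
(280, 200) [13 63 65]
(430, 270) [ 12 104  86]
(405, 258) [ 18  36 198]
[[ 0.4161 -0.3206  0.026 ]
 [ 0.4654 -0.4348  0.026 ]
 [ 0.4303 -0.4425  0.026 ]
 [ 0.3815 -0.3363  0.026 ]] [0.1243 0.0359 0.1168 0.038 ]
(array([ 0.4233, -0.3835]), np.float64(0.41000065835504784), array([[-0.002 ,  0.0008],
       [ 0.0002, -0.0051],
       [ 0.0018,  0.0032],
       [ 0.0001,  0.0011]]))
```

apply_moves:
  plan:
    - {"slide":[0.4,-0.1,0]}
    - {"slide":[0.8,-0.2,0]}
    - {"slide":[1,-0.26,0]}
  claw: 0

```text
validation failed for argument at $.pl...
```

apply_moves:
  plan:
    - {"slide":[0.4,-0.1,0]}
    - {"slide":[0.8,-0.2,0]}
    - {"slide":[1,-0.26,0]}

```text
validation failed for argument at $.pl...
```

apply_moves:
  plan:
    - {"slide":[0.4,-0.1,0.4],"dr":[0,0,-0.0185]}
    - {"slide":[0.8,-0.2,0.8],"dr":[0,0,-0.037]}
    - {"slide":[1,-0.26,1],"dr":[0,0,-0.0555]}
    - {"slide":[1,-0.26,1],"dr":[0,0,-0.074]}
    - {"slide":[1,-0.26,1],"dr":[0,0,-0.0925]}
    - {"slide":[1,-0.26,1],"dr":[0,0,-0.111]}
    - {"slide":[1,-0.26,1],"dr":[0,0,-0.1295]}
    - {"slide":[1,-0.26,1],"dr":[0,0,-0.148]}
    - {"slide":[1,-0.26,1],"dr":[0,0,-0.1665]}
    - {"slide":[1,-0.26,1],"dr":[0,0,-0.185]}
    - {"slide":[1,-0.26,1],"dr":[0,0,-0.2035]}
    - {"slide":[1,-0.26,1],"dr":[0,0,-0.222]}
    - {"slide":[1,-0.26,1],"dr":[0,0,-0.2405]}
    - {"slide":[1,-0.26,1],"dr":[0,0,-0.259]}
    - {"slide":[1,-0.26,1],"dr":[0,0,-0.2775]}
    - {"slide":[1,-0.26,1],"dr":[0,0,-0.2775]}
    - {"slide":[1,-0.26,1],"dr":[0,0,-0.2775]}
    - {"slide":[1,-0.26,1],"dr":[0,0,-0.2775]}

```text
clock: 1.65
eef_pos: [0.2201, -0.4859, 0.3046]
orientation: [[-0.395, 0.919, -0.0], [0.919, 0.395, 0.0], [0.0, 0.0, -1.0]]
contact_force: [0.6, -0.7, 0.1]
width: 0.0929
grip_force: 0.0
```

Run:
```python
from h import *
import json
o=r.observe();im=r.get_image("wrist");cv2.imwrite("pics/w1.png",im[:,:,::-1])
json.dump({"p":np.array(o["eef_pos"]).tolist(),"R":np.array(o["orientation"]).tolist()},open("w1.json","w"))
print(o["clock"],o["eef_pos"],o["orientation"],o["joint_pos"],o["contact_force"])
```

```text
1.65 [ 0.22014687 -0.48588275  0.30461565] [[-3.95133320e-01  9.18623784e-01 -5.21440996e-05]
 [ 9.18623745e-01  3.95133318e-01  2.75373924e-04]
 [ 2.73568908e-04  6.09086048e-05 -9.99999961e-01]] [-1.35461758e+00  3.18771563e-01  1.71423840e+00  9.08966085e-06
  1.10886284e+00 -1.76083461e+00] [ 0.57556613 -0.66600139  0.06248393]
```

View pics/w1.png

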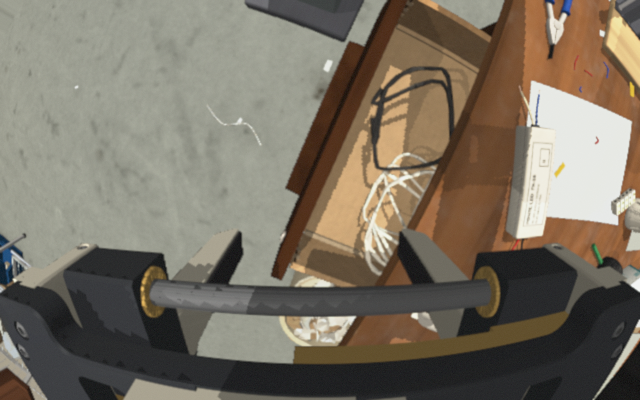

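Rows need both keys, so the first two calls were refused. The wrist view shows the driver at about (532,182), off to tool +y.

apply_moves:
  plan:
    - {"slide":[-0.2,0.4,0],"dr":[0,0,0]}
    - {"slide":[-0.4,0.8,0],"dr":[0,0,0]}
    - {"slide":[-0.5,1,0],"dr":[0,0,0]}

```text
clock: 1.95
eef_pos: [0.3339, -0.4921, 0.305]
orientation: [[-0.395, 0.919, 0.001], [0.919, 0.395, -0.001], [-0.001, 0.001, -1.0]]
contact_force: [-1.2, -0.5, 0.1]
width: 0.0929
grip_force: 0.0
```

apply_moves:
  plan:
    - {"slide":[0,0.4,0],"dr":[0,0,0]}
    - {"slide":[0,0.8,0],"dr":[0,0,0]}
    - {"slide":[0,1,0],"dr":[0,0,0]}
    - {"slide":[0,1,0],"dr":[0,0,0]}
    - {"slide":[0,1,0],"dr":[0,0,0]}
    - {"slide":[0,1,0],"dr":[0,0,0]}

```text
clock: 2.45
eef_pos: [0.4231, -0.4523, 0.3046]
orientation: [[-0.398, 0.918, -0.001], [0.918, 0.398, 0.0], [0.0, -0.001, -1.0]]
contact_force: [0.1, -0.6, -0.4]
width: 0.0927
grip_force: 0.0
```

Run:
```python
from h import *
import json
o=r.observe();im=r.get_image("wrist");cv2.imwrite("pics/w2.png",im[:,:,::-1])
json.dump({"p":np.array(o["eef_pos"]).tolist(),"R":np.array(o["orientation"]).tolist()},open("w2.json","w"))
print(o["clock"],o["eef_pos"])
```

```text
2.45 [ 0.42305283 -0.45228294  0.30455249]
```

View pics/w2.png

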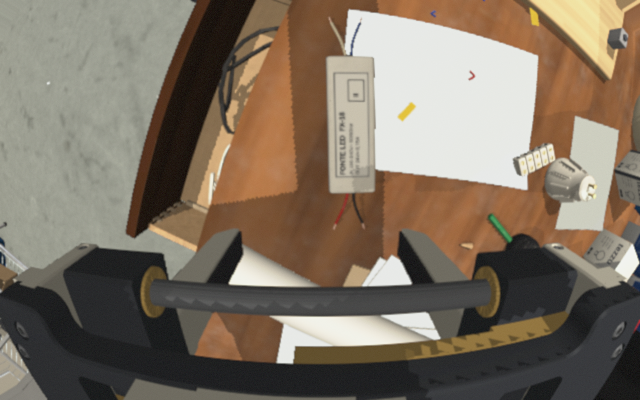

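The driver's corners are at about (327,57), (373,57), (375,192) and (329,192). It is square to the tool and clear of everything.

Run:
```python
from h import *
import json
np.set_printoptions(precision=4,suppress=True)
w=json.load(open("w2.json"));R=np.array(w["R"])
im=cv2.imread("pics/w2.png");hsv=cv2.cvtColor(im,cv2.COLOR_BGR2HSV)
m=((hsv[:,:,1]<60)&(hsv[:,:,1]>12)&(hsv[:,:,2]>130)&(hsv[:,:,0]<30)).astype(np.uint8)
m[:40]=0;m[205:]=0;m[:,:315]=0;m[:,385:]=0
print(hsv[75,360],hsv[120,385+10])
m=cv2.morphologyEx(m,cv2.MORPH_CLOSE,np.ones((9,9)));m=cv2.morphologyEx(m,cv2.MORPH_OPEN,np.ones((9,9)))
c=max(cv2.findContours(m,0,2)[0],key=cv2.contourArea)
X=wcast(c[:,0].astype(float),.026,w["p"],R)[:,:2].astype(np.float32)
print(cv2.boundingRect(c),cv2.minAreaRect(X*1000))
P=wcast([[327,57],[373,57],[375,192.],[329,192]],.026,w["p"],R);print(P)
print(np.linalg.norm(P-np.roll(P,-1,0),axis=1),P.mean(0))
print(((P-w["p"])@R))
```

```text
[ 22  33 198] [ 40   3 233]
(326, 56, 50, 137) ((421.45318603515625, -382.47296142578125), (39.9405403137207, 115.78863525390625), 24.998920440673828)
[[ 0.3805 -0.3386  0.026 ]
 [ 0.4149 -0.3225  0.026 ]
 [ 0.4644 -0.4267  0.026 ]
 [ 0.4277 -0.4426  0.026 ]]
[0.038  0.1153 0.04   0.1142] [ 0.4219 -0.3826  0.026 ]
[[0.1211 0.0063 0.2786]
 [0.1222 0.0443 0.2786]
 [0.007  0.0483 0.2785]
 [0.0069 0.0083 0.2785]]
```

apply_moves:
  plan:
    - {"slide":[0.3,0.13,0.2],"dr":[0,0,-0.0036]}
    - {"slide":[0.64,0.267,0.5],"dr":[0,0,-0.0036]}
    - {"slide":[0.64,0.267,0.8],"dr":[0,0,-0.0036]}
    - {"slide":[0.64,0.267,0.9],"dr":[0,0,-0.0036]}
    - {"slide":[0.64,0.267,0.9],"dr":[0,0,-0.0036]}
    - {"slide":[0.64,0.267,0.9],"dr":[0,0,-0.0036]}

```text
clock: 3.0
eef_pos: [0.4222, -0.3845, 0.2153]
orientation: [[-0.417, 0.909, 0.0], [0.909, 0.417, -0.001], [-0.001, -0.0, -1.0]]
contact_force: [0.1, -0.5, 0.7]
width: 0.0926
grip_force: 0.0
```

apply_moves:
  plan:
    - {"slide":[0,0,0.1],"dr":[0,0,0]}
    - {"slide":[0,0,0.2],"dr":[0,0,0]}
    - {"slide":[0,0,0.236],"dr":[0,0,0]}
    - {"slide":[0,0,0.236],"dr":[0,0,0]}
    - {"slide":[0,0,0.236],"dr":[0,0,0]}

```text
clock: 3.42
eef_pos: [0.4225, -0.383, 0.191]
orientation: [[-0.419, 0.908, -0.0], [0.908, 0.419, 0.0], [0.0, -0.0, -1.0]]
contact_force: [-0.6, 0.1, -0.3]
width: 0.0934
grip_force: 0.0
```

apply_moves:
  plan:
    - {"slide":[0,0,0],"dr":[0,0,0]}
    - {"slide":[0,0,0],"dr":[0,0,0]}
    - {"slide":[0,0,0],"dr":[0,0,0]}
    - {"slide":[0,0,0],"dr":[0,0,0]}
    - {"slide":[0,0,0],"dr":[0,0,0]}
    - {"slide":[0,0,0],"dr":[0,0,0]}
    - {"slide":[0,0,0],"dr":[0,0,0]}
    - {"slide":[0,0,0],"dr":[0,0,0]}
    - {"slide":[0,0,0],"dr":[0,0,0]}
    - {"slide":[0,0,0],"dr":[0,0,0]}
    - {"slide":[0,0,0],"dr":[0,0,0]}
    - {"slide":[0,0,0],"dr":[0,0,0]}
  claw: 1

```text
clock: 4.42
eef_pos: [0.4225, -0.3828, 0.1912]
orientation: [[-0.419, 0.908, -0.0], [0.908, 0.419, 0.0], [0.0, -0.0, -1.0]]
contact_force: [-0.7, -0.5, -0.1]
width: 0.04
grip_force: 30.0
```

apply_moves:
  plan:
    - {"slide":[0,0,-0.2],"dr":[0,0,0]}
    - {"slide":[0,0,-0.5],"dr":[0,0,0]}
    - {"slide":[0,0,-0.8],"dr":[0,0,0]}
    - {"slide":[0,0,-0.9],"dr":[0,0,0]}
    - {"slide":[0,0,-0.9],"dr":[0,0,0]}

```text
clock: 4.83
eef_pos: [0.4232, -0.3836, 0.284]
orientation: [[-0.419, 0.908, 0.004], [0.908, 0.419, -0.005], [-0.006, 0.001, -1.0]]
contact_force: [-0.1, -0.4, -1.3]
width: 0.0399
grip_force: 30.0
```

apply_moves:
  plan:
    - {"slide":[0.08,0.25,0],"dr":[0,0,0]}
    - {"slide":[0.16,0.5,0],"dr":[0,0,0]}
    - {"slide":[0.24,0.75,0],"dr":[0,0,0]}
    - {"slide":[0.33,0.98,0],"dr":[0,0,0]}

```text
clock: 5.17
eef_pos: [0.498, -0.3107, 0.2789]
orientation: [[-0.418, 0.908, -0.002], [0.908, 0.418, 0.002], [0.003, -0.001, -1.0]]
contact_force: [-0.6, -1.2, -1.0]
width: 0.0401
grip_force: 30.0
```

apply_moves:
  plan:
    - {"slide":[0.08,0.25,0],"dr":[0,0,0]}
    - {"slide":[0.16,0.5,0],"dr":[0,0,0]}
    - {"slide":[0.24,0.75,0],"dr":[0,0,0]}
    - {"slide":[0.33,0.98,0],"dr":[0,0,0]}

```text
clock: 5.5
eef_pos: [0.5733, -0.2394, 0.2785]
orientation: [[-0.419, 0.908, -0.003], [0.908, 0.419, 0.002], [0.003, -0.002, -1.0]]
contact_force: [0.2, -0.1, -0.9]
width: 0.0396
grip_force: 30.0
```

apply_moves:
  plan:
    - {"slide":[0.08,0.25,0],"dr":[0,0,0.015]}
    - {"slide":[0.16,0.5,0],"dr":[0,0,0.03]}
    - {"slide":[0.24,0.75,0],"dr":[0,0,0.045]}
    - {"slide":[0.33,0.98,0],"dr":[0,0,0.06]}
    - {"slide":[0.33,0.98,0],"dr":[0,0,0.0698]}
    - {"slide":[0.33,0.98,0],"dr":[0,0,0.0698]}
    - {"slide":[0.33,0.98,0],"dr":[0,0,0.0698]}
    - {"slide":[0.33,0.98,0],"dr":[0,0,0.0698]}

```text
clock: 6.17
eef_pos: [0.6474, -0.1701, 0.2796]
orientation: [[0.005, 1.0, -0.002], [1.0, -0.005, 0.001], [0.001, -0.002, -1.0]]
contact_force: [-0.1, 0.1, -1.2]
width: 0.0398
grip_force: 30.0
```

Run:
```python
from h import *
import json
o=r.observe();im=r.get_image("wrist");cv2.imwrite("pics/w3.png",im[:,:,::-1])
json.dump({"p":np.array(o["eef_pos"]).tolist(),"R":np.array(o["orientation"]).tolist()},open("w3.json","w"))
print(o["clock"],o["eef_pos"],o["joint_pos"])
```

```text
6.1667 [ 0.64735775 -0.17012994  0.27963811] [-4.23211673e-01  5.65875180e-01  1.38096610e+00 -3.34150592e-04
  1.19717320e+00 -4.18111101e-01]
```

View pics/w3.png

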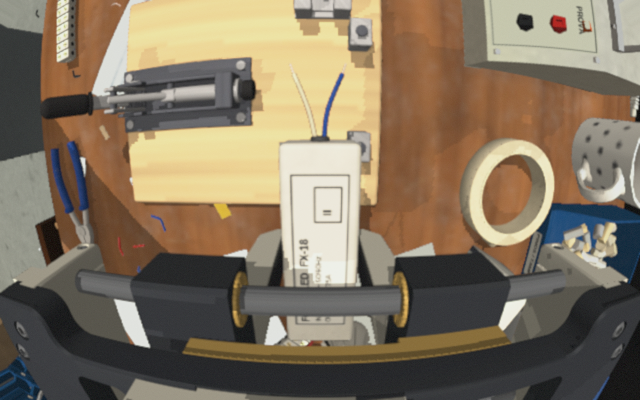

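The wrist view shows the board with its near edge at row ~202 and its right edge at column ~380, the tip at (247,90), the blocks at (360,33) and (357,145) and the fork at (322,5). The held driver is square to the board. I'll zoom in for edges.

Run:
```python
import cv2
im=cv2.imread("pics/w3.png")
cv2.imwrite("pics/w3c.png",cv2.resize(im[0:220,120:400][:, :],None,fx=2.7,fy=2.7,interpolation=cv2.INTER_CUBIC))
```

```text
(no output)
```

View pics/w3c.png

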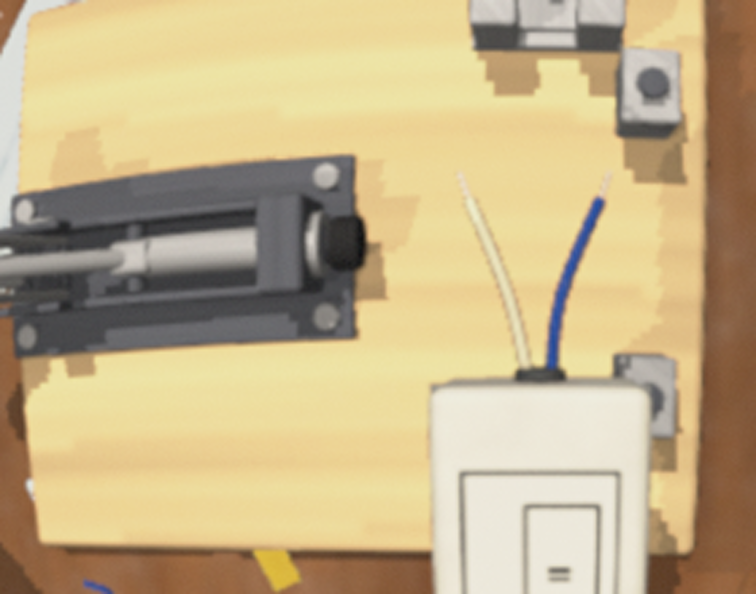

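Run:
```python
from h import *
import json
np.set_printoptions(precision=4,suppress=True)
w=json.load(open("w3.json"))
def s(n,uv,z): print(n,z,*wcast(np.array(uv,float)/2.7+[120-.3,-.3],z,w["p"],w["R"])[:,:2])
s("board BR,BL,TL",[[693,552],[40,543],[28,15]],.012)
s("board right edge",[[706,150],[700,330],[695,500]],.012)
s("farblock face top L, right",[[624,50],[621,124],[681,54],[678,124]],.036)
s("nearblock L,R",[[616,356],[676,358],[674,436]],.036)
s("tip",[[365,243]],.025);s("tip-top",[[360,215]],.033)
s("fork face top",[[472,24],[517,24],[580,24],[622,24]],.038)
s("fork face bot",[[472,48],[622,48]],.012)
s("frame corners",[[355,155],[357,338]],.016)
P=np.array(w["p"])
dr=wcast(np.array([[431,386],[650,386]])/2.7+[119.7,-.3],P[2]-.191+.026,P,w["R"]);print("driver end top",dr)
```

```text
board BR,BL,TL 0.012 [ 0.6949 -0.1707] [ 0.472  -0.1672] [0.4747 0.0186]
board right edge 0.012 [ 0.6966 -0.048 ] [ 0.6949 -0.1023] [ 0.6948 -0.1541]
farblock face top L, right 0.036 [ 0.6703 -0.0251] [ 0.6692 -0.0463] [ 0.6856 -0.0255] [ 0.6844 -0.0458]
nearblock L,R 0.036 [ 0.6678 -0.1091] [ 0.6839 -0.1094] [ 0.6838 -0.1306]
tip 0.025 [ 0.599  -0.0767]
tip-top 0.033 [ 0.5994 -0.0696]
fork face top 0.038 [ 0.6302 -0.018 ] [ 0.6421 -0.0183] [ 0.6586 -0.0184] [ 0.6697 -0.0181]
fork face bot 0.012 [ 0.6281 -0.0167] [ 0.6721 -0.0168]
frame corners 0.016 [ 0.5943 -0.0493] [ 0.5941 -0.1039]
driver end top [[ 0.629  -0.1095  0.1146]
 [ 0.6669 -0.1097  0.1146]]
```

apply_moves:
  plan:
    - {"slide":[0.25,-0.01,0],"dr":[0,0,0.0008]}
    - {"slide":[0.5,-0.02,0],"dr":[0,0,0.0008]}
    - {"slide":[0.75,-0.025,0.1],"dr":[0,0,0.0008]}
    - {"slide":[0.75,-0.025,0.3],"dr":[0,0,0.0008]}
    - {"slide":[0.75,-0.025,0.5],"dr":[0,0,0.0008]}
    - {"slide":[0.75,-0.025,0.6],"dr":[0,0,0.0008]}
    - {"slide":[0.75,-0.025,0.6],"dr":[0,0,0.0008]}
    - {"slide":[0.75,-0.025,0.6],"dr":[0,0,0.0008]}
    - {"slide":[0.75,-0.025,0.6],"dr":[0,0,0.0008]}

```text
clock: 6.97
eef_pos: [0.6464, -0.0956, 0.2222]
orientation: [[0.012, 1.0, 0.002], [1.0, -0.012, -0.0], [-0.0, 0.002, -1.0]]
contact_force: [0.1, -0.3, -1.5]
width: 0.0398
grip_force: 30.0
```

apply_moves:
  plan:
    - {"slide":[0,-0.01,0.06],"dr":[0,0,0]}
    - {"slide":[0,-0.01,0.12],"dr":[0,0,0]}
    - {"slide":[0,-0.01,0.16],"dr":[0,0,0]}
    - {"slide":[0,-0.01,0.16],"dr":[0,0,0]}
    - {"slide":[0,-0.01,0.17],"dr":[0,0,0]}
    - {"slide":[0,-0.01,0.175],"dr":[0,0,0]}
    - {"slide":[0,-0.01,0.175],"dr":[0,0,0]}
    - {"slide":[0,-0.01,0.175],"dr":[0,0,0]}
    - {"slide":[0,-0.01,0.175],"dr":[0,0,0]}

```text
clock: 7.72
eef_pos: [0.6451, -0.0947, 0.2039]
orientation: [[0.011, 1.0, 0.0], [1.0, -0.011, -0.0], [-0.0, 0.0, -1.0]]
contact_force: [-0.6, 0.7, -0.5]
width: 0.0397
grip_force: 30.0
```

Run:
```python
from h import *
import json
o=r.observe();im=r.get_image("wrist");cv2.imwrite("pics/w4.png",im[:,:,::-1])
json.dump({"p":np.array(o["eef_pos"]).tolist(),"R":np.array(o["orientation"]).tolist()},open("w4.json","w"))
print(o["clock"],o["eef_pos"],o["contact_force"])
```

```text
7.7167 [ 0.64510963 -0.09469697  0.20386859] [-0.59220079  0.72575936 -0.52873246]
```

View pics/w4.png

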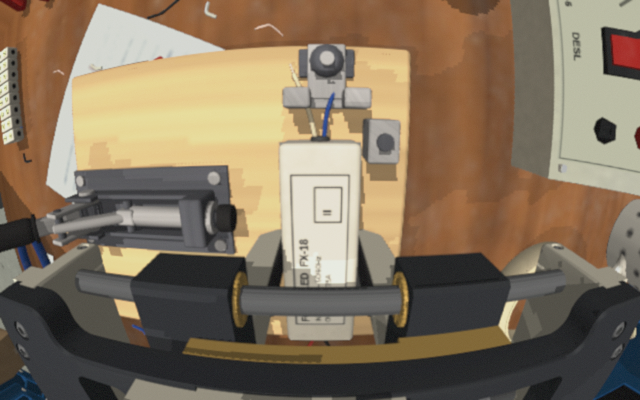

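The driver's right edge is at column ~360, the block's left edge at ~365, and the fork's face at row ~107 with both leads heading into the slot. I'll measure the side gap.

Run:
```python
from h import *
import json
np.set_printoptions(precision=4,suppress=True)
im=cv2.imread("pics/w4.png")
g=cv2.cvtColor(im,cv2.COLOR_BGR2HSV)
for y in(125,140,150,157):print(y,[(int(a),int(b)) for a,b in g[y,354:374,1:]])
for y in (150,180,200):print(y,[(int(a),int(b)) for a,b in g[y,274:286,1:]])
print([int(v) for v in g[95:115,292,2]],[int(v) for v in g[134:150,300,2]])
```

```text
125 [(106, 149), (106, 151), (105, 150), (101, 151), (104, 152), (105, 150), (102, 152), (100, 145), (88, 119), (54, 85), (14, 74), (13, 78), (10, 79), (19, 81), (18, 98), (14, 130), (17, 153), (15, 167), (15, 173), (17, 175)]
140 [(97, 211), (100, 224), (100, 229), (101, 230), (102, 230), (100, 229), (102, 231), (104, 227), (95, 166), (48, 96), (13, 78), (16, 81), (16, 80), (15, 86), (16, 112), (16, 146), (15, 167), (14, 176), (19, 179), (17, 178)]
150 [(26, 231), (28, 230), (29, 228), (32, 224), (36, 217), (39, 203), (41, 176), (59, 152), (62, 116), (28, 83), (13, 76), (10, 76), (17, 75), (12, 86), (14, 126), (18, 155), (15, 167), (16, 172), (18, 169), (17, 170)]
157 [(29, 230), (29, 229), (29, 226), (34, 222), (38, 215), (38, 196), (48, 181), (87, 196), (98, 184), (91, 138), (49, 93), (19, 79), (13, 79), (14, 93), (17, 136), (15, 157), (16, 162), (14, 166), (17, 167), (14, 167)]
150 [(102, 230), (102, 231), (102, 230), (100, 228), (81, 215), (53, 208), (37, 218), (31, 227), (29, 230), (25, 231), (25, 232), (24, 231)]
180 [(93, 232), (96, 231), (96, 231), (95, 231), (92, 229), (72, 216), (48, 212), (35, 219), (29, 227), (28, 230), (25, 231), (25, 232)]
200 [(93, 231), (92, 231), (93, 231), (92, 231), (94, 229), (88, 217), (60, 207), (41, 213), (31, 222), (29, 227), (29, 229), (27, 230)]
[175, 175, 172, 172, 171, 172, 173, 170, 171, 163, 149, 118, 88, 108, 139, 155, 155, 160, 187, 223] [213, 230, 232, 230, 225, 197, 163, 151, 163, 195, 219, 228, 231, 231, 232, 231]
```

apply_moves:
  plan:
    - {"slide":[0.04,0,0],"dr":[0,0,0]}
    - {"slide":[0.08,0,0],"dr":[0,0,0]}
    - {"slide":[0.11,0,0],"dr":[0,0,0]}
    - {"slide":[0.12,0,0],"dr":[0,0,0]}
    - {"slide":[0.12,0,0],"dr":[0,0,0]}
    - {"slide":[0.125,0,0],"dr":[0,0,0]}
    - {"slide":[0.125,0,0],"dr":[0,0,0]}
    - {"slide":[0.125,0,0],"dr":[0,0,0]}

```text
clock: 8.43
eef_pos: [0.6452, -0.0823, 0.2037]
orientation: [[0.011, 1.0, 0.0], [1.0, -0.011, -0.0], [-0.0, 0.0, -1.0]]
contact_force: [0.1, 0.1, -1.0]
width: 0.04
grip_force: 30.0
```

apply_moves:
  plan:
    - {"slide":[0.005,0,0],"dr":[0,0,0]}
    - {"slide":[0.01,0,0],"dr":[0,0,0]}
    - {"slide":[0.01,0,0],"dr":[0,0,0]}
    - {"slide":[0.01,0,0],"dr":[0,0,0]}

```text
clock: 8.77
eef_pos: [0.6452, -0.0813, 0.2036]
orientation: [[0.011, 1.0, -0.0], [1.0, -0.011, 0.0], [0.0, -0.0, -1.0]]
contact_force: [0.4, -0.1, -1.3]
width: 0.0401
grip_force: 30.0
```

apply_moves:
  plan:
    - {"slide":[0.004,0,0],"dr":[0,0,0]}
    - {"slide":[0.008,0,0],"dr":[0,0,0]}
    - {"slide":[0.008,0,0],"dr":[0,0,0]}
    - {"slide":[0.008,0,0],"dr":[0,0,0]}

```text
clock: 9.1
eef_pos: [0.6452, -0.0804, 0.2036]
orientation: [[0.011, 1.0, -0.0], [1.0, -0.011, -0.0], [-0.0, -0.0, -1.0]]
contact_force: [-0.9, 0.0, -1.0]
width: 0.0399
grip_force: 30.0
```

apply_moves:
  plan:
    - {"slide":[0.003,0,0],"dr":[0,0,0]}
    - {"slide":[0.006,0,0],"dr":[0,0,0]}
    - {"slide":[0.006,0,0],"dr":[0,0,0]}
    - {"slide":[0.006,0,0],"dr":[0,0,0]}

```text
clock: 9.43
eef_pos: [0.6452, -0.0798, 0.2036]
orientation: [[0.011, 1.0, -0.0], [1.0, -0.011, 0.0], [0.0, -0.0, -1.0]]
contact_force: [0.2, -0.4, -2.1]
width: 0.0398
grip_force: 30.0
```

apply_moves:
  plan:
    - {"slide":[0.003,0,0],"dr":[0,0,0]}
    - {"slide":[0.006,0,0],"dr":[0,0,0]}
    - {"slide":[0.006,0,0],"dr":[0,0,0]}
    - {"slide":[0.006,0,0],"dr":[0,0,0]}

```text
clock: 9.77
eef_pos: [0.6452, -0.0792, 0.2037]
orientation: [[0.011, 1.0, 0.0], [1.0, -0.011, 0.0], [0.0, 0.0, -1.0]]
contact_force: [0.8, -0.7, -1.2]
width: 0.0398
grip_force: 30.0
```

apply_moves:
  plan:
    - {"slide":[0.003,0,0],"dr":[0,0,0]}
    - {"slide":[0.006,0,0],"dr":[0,0,0]}
    - {"slide":[0.006,0,0],"dr":[0,0,0]}
    - {"slide":[0.006,0,0],"dr":[0,0,0]}

```text
clock: 10.1
eef_pos: [0.6452, -0.0786, 0.2036]
orientation: [[0.011, 1.0, -0.0], [1.0, -0.011, -0.0], [-0.0, -0.0, -1.0]]
contact_force: [-0.4, 0.4, -0.9]
width: 0.0399
grip_force: 30.0
```

apply_moves:
  plan:
    - {"slide":[0.003,0,0],"dr":[0,0,0]}
    - {"slide":[0.006,0,0],"dr":[0,0,0]}
    - {"slide":[0.006,0,0],"dr":[0,0,0]}
    - {"slide":[0.006,0,0],"dr":[0,0,0]}

```text
clock: 10.43
eef_pos: [0.6452, -0.078, 0.2036]
orientation: [[0.011, 1.0, -0.0], [1.0, -0.011, 0.0], [0.0, -0.0, -1.0]]
contact_force: [0.3, 0.5, -2.1]
width: 0.0399
grip_force: 30.0
```

apply_moves:
  plan:
    - {"slide":[0.003,0,0],"dr":[0,0,0]}
    - {"slide":[0.005,0,0],"dr":[0,0,0]}
    - {"slide":[0.005,0,0],"dr":[0,0,0]}
    - {"slide":[0.005,0,0],"dr":[0,0,0]}

```text
clock: 10.77
eef_pos: [0.6452, -0.0778, 0.2037]
orientation: [[0.011, 1.0, 0.0], [1.0, -0.011, -0.0], [-0.0, 0.0, -1.0]]
contact_force: [-0.2, -1.6, -0.9]
width: 0.0398
grip_force: 30.0
```

apply_moves:
  plan:
    - {"slide":[0.002,0,0],"dr":[0,0,0]}
    - {"slide":[0.003,0,0],"dr":[0,0,0]}
    - {"slide":[0.003,0,0],"dr":[0,0,0]}
    - {"slide":[0.003,0,0],"dr":[0,0,0]}

```text
clock: 11.1
eef_pos: [0.6452, -0.0777, 0.2037]
orientation: [[0.011, 1.0, -0.0], [1.0, -0.011, -0.001], [-0.001, 0.0, -1.0]]
contact_force: [-0.9, -5.2, -0.2]
width: 0.0397
grip_force: 30.0
```

Contact at about 5 N. Now I lower it the last half millimetre.

apply_moves:
  plan:
    - {"slide":[0,0,0.003],"dr":[0,0,0]}
    - {"slide":[0,0,0.006],"dr":[0,0,0]}
    - {"slide":[0,0,0.006],"dr":[0,0,0]}
    - {"slide":[0,0,0.006],"dr":[0,0,0]}

```text
clock: 11.43
eef_pos: [0.6452, -0.0777, 0.2035]
orientation: [[0.011, 1.0, 0.0], [1.0, -0.011, -0.001], [-0.001, 0.0, -1.0]]
contact_force: [-1.5, -4.7, 0.8]
width: 0.0394
grip_force: 30.0
```

apply_moves:
  plan:
    - {"slide":[0,0,0],"dr":[0,0,0]}
    - {"slide":[0,0,0],"dr":[0,0,0]}
    - {"slide":[0,0,0],"dr":[0,0,0]}
    - {"slide":[0,0,0],"dr":[0,0,0]}
    - {"slide":[0,0,0],"dr":[0,0,0]}
    - {"slide":[0,0,0],"dr":[0,0,0]}
  claw: 0.49

```text
clock: 11.93
eef_pos: [0.6452, -0.0769, 0.203]
orientation: [[0.011, 1.0, -0.0], [1.0, -0.011, 0.0], [0.0, -0.0, -1.0]]
contact_force: [0.7, 0.6, -0.4]
width: 0.0476
grip_force: 0.0
```

apply_moves:
  plan:
    - {"slide":[0,0,-0.1],"dr":[0,0,0]}
    - {"slide":[0,0,-0.3],"dr":[0,0,0]}
    - {"slide":[0,0,-0.6],"dr":[0,0,0]}
    - {"slide":[0,0,-0.9],"dr":[0,0,0]}
    - {"slide":[0,0,-0.9],"dr":[0,0,0]}
    - {"slide":[0,0,-0.9],"dr":[0,0,0]}

```text
clock: 12.43
eef_pos: [0.6459, -0.0773, 0.2964]
orientation: [[0.011, 1.0, 0.006], [1.0, -0.011, -0.002], [-0.001, 0.006, -1.0]]
contact_force: [-0.0, 0.5, -0.7]
width: 0.0476
grip_force: 0.0
```

Run:
```python
from h import *
import json
np.set_printoptions(precision=4,suppress=True)
o=r.observe();im=r.get_image("wrist");cv2.imwrite("pics/w5.png",im[:,:,::-1])
t=r.get_image("side");cv2.imwrite("pics/s5.png",t[:,:,::-1])
json.dump({"p":np.array(o["eef_pos"]).tolist(),"R":np.array(o["orientation"]).tolist()},open("w5.json","w"))
print(o["clock"],o["eef_pos"],o["joint_pos"],o["width"])
a=cv2.resize(im[0:260,0:400,::-1],(800,520))
b=cv2.resize(t[150:250,230:390,::-1],None,fx=4,fy=4,interpolation=cv2.INTER_CUBIC)
cv2.imwrite("pics/w5c.png",a)
cv2.imwrite("pics/s5c.png",b)
```

```text
12.4333 [ 0.6459 -0.0773  0.2964] [-0.2904  0.517   1.4212  0.0001  1.1976 -0.2791] 0.04755040681758475
```

View pics/w5c.png

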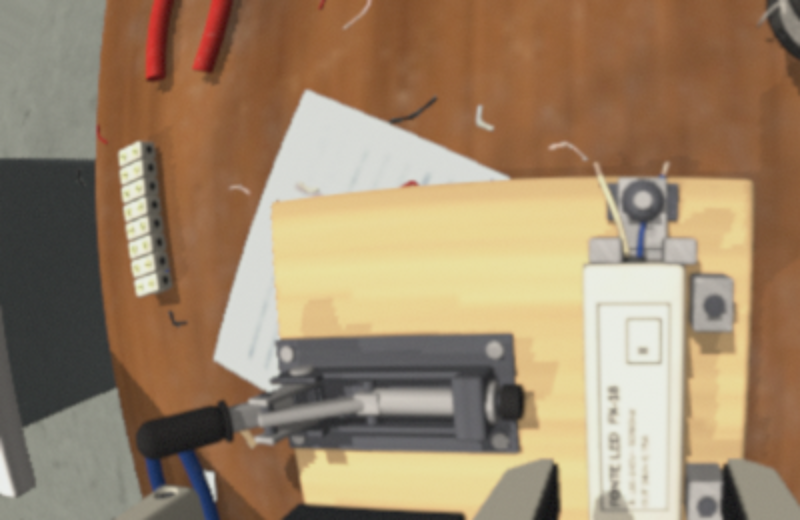

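The driver lies against the fork with the leads in its slot and a gap to the blocks. The grip's outer end is at crop (143,438) and its inner end at (228,418). I'll intersect these rays with the lever's plane.

Run:
```python
from h import *
import json
np.set_printoptions(precision=4,suppress=True)
w=json.load(open("w5.json"))
uv=np.array([[143,438],[150,437],[228,418]])/2
h=np.array([.4930,-.076,.025])
for q in uv:
    a=wcast(q,.0,w["p"],w["R"])[0];b=wcast(q,.1,w["p"],w["R"])[0]
    t=(h[1]-a[1])/(b-a)[1];print("at z0,z.1",a[:2],b[:2])
    # along the ray: distance to hinge & angle in x-z plane
    for z in(.06,.07,.08,.09,.1,.11):
        p=a+(b-a)*z/.1;v=p-h;print(z,"y",round(p[1],4),"r",round(np.hypot(v[0],v[2]),4),"phi",round(np.degrees(np.arctan2(v[2],v[0])),1))
# driver corners (top z .038) and fork/ block check
print(wcast(np.array([[586,266],[684,266]])/2,.038,w["p"],w["R"]),wcast(np.array([[694,280],[694,320]])/2,.036,w["p"],w["R"]))
```

```text
at z0,z.1 [ 0.3461 -0.1039] [ 0.4557 -0.0674]
0.06 y -0.082 r 0.0884 phi 156.7
0.07 y -0.0783 r 0.0834 phi 147.3
0.08 y -0.0747 r 0.0808 phi 137.1
0.09 y -0.071 r 0.081 phi 126.6
0.1 y -0.0674 r 0.0838 phi 116.5
0.11 y -0.0637 r 0.089 phi 107.2
at z0,z.1 [ 0.3531 -0.1031] [ 0.4601 -0.0669]
0.06 y -0.0814 r 0.0834 phi 155.2
0.07 y -0.0777 r 0.0791 phi 145.3
0.08 y -0.0741 r 0.0773 phi 134.6
0.09 y -0.0705 r 0.0783 phi 123.8
0.1 y -0.0669 r 0.0819 phi 113.7
0.11 y -0.0633 r 0.0878 phi 104.6
at z0,z.1 [ 0.4223 -0.0908] [ 0.5042 -0.0591]
0.06 y -0.0718 r 0.0411 phi 121.7
0.07 y -0.0686 r 0.047 phi 106.6
0.08 y -0.0654 r 0.0552 phi 95.4
0.09 y -0.0622 r 0.0651 phi 87.4
0.1 y -0.0591 r 0.0758 phi 81.5
0.11 y -0.0559 r 0.0872 phi 77.2
[[ 0.6282 -0.0185  0.038 ]
 [ 0.6656 -0.019   0.038 ]] [[ 0.6696 -0.0246  0.036 ]
 [ 0.6697 -0.0403  0.036 ]]
```

apply_moves:
  plan:
    - {"slide":[0,0,-0.2],"dr":[0,0,0]}
    - {"slide":[0,0,-0.4],"dr":[0,0,0]}
    - {"slide":[0,-0.3,-0.4],"dr":[0,0,0]}
    - {"slide":[0,-0.65,-0.4],"dr":[0,0,0]}
    - {"slide":[0,-1,-0.4],"dr":[0,0,0]}
  claw: 1

```text
clock: 12.95
eef_pos: [0.5438, -0.0759, 0.3314]
orientation: [[0.011, 1.0, -0.003], [1.0, -0.011, 0.001], [0.001, -0.003, -1.0]]
contact_force: [-0.2, -1.2, 0.5]
width: 0.0188
grip_force: 0.0
```

apply_moves:
  plan:
    - {"slide":[0,-0.3,0],"dr":[0,0,0.018]}
    - {"slide":[0,-0.6,0],"dr":[0,0,0.036]}
    - {"slide":[0,-0.9,0],"dr":[0,0,0.054]}
    - {"slide":[0,-1,0],"dr":[0,0,0.072]}
    - {"slide":[0,-1,0],"dr":[0,0,0.09]}
    - {"slide":[0,-1,0],"dr":[0,0,0.108]}
    - {"slide":[0,-1,0],"dr":[0,0,0.126]}
    - {"slide":[0,-1,0],"dr":[0,0,0.144]}
    - {"slide":[0,-1,0],"dr":[0,0,0.162]}
    - {"slide":[0,-1,0],"dr":[0,0,0.18]}
    - {"slide":[0,-1,0],"dr":[0,0,0.198]}
    - {"slide":[0,-1,0],"dr":[0,0,0.216]}
    - {"slide":[0,-1,0],"dr":[0,0,0.234]}
    - {"slide":[0,-1,0],"dr":[0,0,0.25]}
    - {"slide":[0,-1,0],"dr":[0,0,0.25]}
    - {"slide":[0,-1,0],"dr":[0,0,0.25]}

```text
clock: 14.28
eef_pos: [0.4448, -0.0748, 0.332]
orientation: [[1.0, -0.008, -0.002], [-0.008, -1.0, 0.001], [-0.002, -0.001, -1.0]]
contact_force: [-0.5, 0.7, 0.3]
width: 0.0003
grip_force: 0.0
```

apply_moves:
  plan:
    - {"slide":[-0.2,0,0],"dr":[0,0,0]}
    - {"slide":[-0.34,0,0],"dr":[0,0,0]}
    - {"slide":[-0.34,0,0],"dr":[0,0,0]}
    - {"slide":[-0.34,0,0],"dr":[0,0,0]}
    - {"slide":[-0.34,0,0],"dr":[0,0,0]}

```text
clock: 14.7
eef_pos: [0.4118, -0.0747, 0.3331]
orientation: [[1.0, -0.01, 0.001], [-0.01, -1.0, -0.0], [0.001, 0.0, -1.0]]
contact_force: [0.2, -0.2, -0.2]
width: 0.0005
grip_force: 0.0
```

apply_moves:
  plan:
    - {"slide":[0,0,0.2],"dr":[0,0,0]}
    - {"slide":[0,0,0.4],"dr":[0,0,0]}
    - {"slide":[0,0,0.6],"dr":[0,0,0]}
    - {"slide":[0,0,0.62],"dr":[0,0,0]}
    - {"slide":[0,0,0.62],"dr":[0,0,0]}
    - {"slide":[0,0,0.62],"dr":[0,0,0]}

```text
clock: 15.2
eef_pos: [0.412, -0.0748, 0.2716]
orientation: [[1.0, -0.011, 0.0], [-0.011, -1.0, -0.0], [0.0, 0.0, -1.0]]
contact_force: [0.6, -0.2, -0.0]
width: 0.0007
grip_force: 0.0
```

apply_moves:
  plan:
    - {"slide":[0.05,0,0],"dr":[0,0,0]}
    - {"slide":[0.1,0,0],"dr":[0,0,0]}
    - {"slide":[0.15,0,0],"dr":[0,0,0]}
    - {"slide":[0.2,0,0],"dr":[0,0,0]}
    - {"slide":[0.24,0,0],"dr":[0,0,0]}
    - {"slide":[0.28,0,0],"dr":[0,0,0]}
    - {"slide":[0.32,0,0],"dr":[0,0,0]}
    - {"slide":[0.36,0,0],"dr":[0,0,0]}
    - {"slide":[0.4,0,0],"dr":[0,0,0]}

```text
clock: 15.95
eef_pos: [0.4519, -0.075, 0.2712]
orientation: [[1.0, -0.011, 0.001], [-0.011, -1.0, -0.0], [0.001, 0.0, -1.0]]
contact_force: [-2.1, 0.7, 1.4]
width: 0.0008
grip_force: 0.5
```

apply_moves:
  plan:
    - {"slide":[0.04,0,0],"dr":[0,0,0]}
    - {"slide":[0.08,0,0],"dr":[0,0,0]}
    - {"slide":[0.12,0,0],"dr":[0,0,0]}
    - {"slide":[0.16,0,0],"dr":[0,0,0]}
    - {"slide":[0.2,0,0],"dr":[0,0,0]}
    - {"slide":[0.25,0,0],"dr":[0,0,0]}
    - {"slide":[0.29,0,0],"dr":[0,0,0]}
    - {"slide":[0.33,0,0],"dr":[0,0,0]}
    - {"slide":[0.37,0,0],"dr":[0,0,0]}
    - {"slide":[0.41,0,0],"dr":[0,0,0]}
    - {"slide":[0.44,0,0.01],"dr":[0,0,0]}
    - {"slide":[0.48,0,0.02],"dr":[0,0,0]}
    - {"slide":[0.52,0,0.03],"dr":[0,0,0]}
    - {"slide":[0.56,0,0.04],"dr":[0,0,0]}
    - {"slide":[0.56,0,0.04],"dr":[0,0,0]}

```text
clock: 17.2
eef_pos: [0.5072, -0.0756, 0.2665]
orientation: [[1.0, -0.011, -0.002], [-0.011, -1.0, 0.0], [-0.002, -0.0, -1.0]]
contact_force: [-3.5, 0.8, 1.9]
width: 0.0001
grip_force: 1.8
```

apply_moves:
  plan:
    - {"slide":[0.025,0,0.012],"dr":[0,0,0]}
    - {"slide":[0.05,0,0.024],"dr":[0,0,0]}
    - {"slide":[0.075,0,0.036],"dr":[0,0,0]}
    - {"slide":[0.097,0,0.048],"dr":[0,0,0]}
    - {"slide":[0.118,0,0.063],"dr":[0,0,0]}
    - {"slide":[0.139,0,0.079],"dr":[0,0,0]}
    - {"slide":[0.16,0,0.095],"dr":[0,0,0]}
    - {"slide":[0.18,0,0.111],"dr":[0,0,0]}
    - {"slide":[0.18,0,0.111],"dr":[0,0,0]}

```text
clock: 17.95
eef_pos: [0.5249, -0.0758, 0.2554]
orientation: [[1.0, -0.011, -0.002], [-0.011, -1.0, 0.001], [-0.002, -0.0, -1.0]]
contact_force: [-3.5, -0.8, 0.9]
width: 0.0006
grip_force: 1.6
```

apply_moves:
  plan:
    - {"slide":[0.01,0,0.009],"dr":[0,0,0]}
    - {"slide":[0.019,0,0.018],"dr":[0,0,0]}
    - {"slide":[0.028,0,0.027],"dr":[0,0,0]}
    - {"slide":[0.037,0,0.036],"dr":[0,0,0]}
    - {"slide":[0.037,0,0.036],"dr":[0,0,0]}

```text
clock: 18.37
eef_pos: [0.5294, -0.0759, 0.2524]
orientation: [[1.0, -0.011, 0.001], [-0.011, -1.0, -0.0], [0.001, 0.0, -1.0]]
contact_force: [-2.0, 0.4, 0.2]
width: 0.0007
grip_force: 0.7
```

apply_moves:
  plan:
    - {"slide":[0.009,0,0.01],"dr":[0,0,0]}
    - {"slide":[0.017,0,0.02],"dr":[0,0,0]}
    - {"slide":[0.017,0,0.02],"dr":[0,0,0]}

```text
clock: 18.62
eef_pos: [0.5312, -0.076, 0.2504]
orientation: [[1.0, -0.011, 0.002], [-0.011, -1.0, -0.0], [0.002, 0.0, -1.0]]
contact_force: [-1.4, 0.2, -0.4]
width: 0.0002
grip_force: 0.3
```

apply_moves:
  plan:
    - {"slide":[0.008,0,0.01],"dr":[0,0,0]}
    - {"slide":[0.008,0,0.01],"dr":[0,0,0]}
    - {"slide":[0.008,0,0.01],"dr":[0,0,0]}

```text
clock: 18.87
eef_pos: [0.5318, -0.0761, 0.2495]
orientation: [[1.0, -0.011, 0.001], [-0.011, -1.0, -0.0], [0.001, 0.0, -1.0]]
contact_force: [0.4, 0.7, 0.3]
width: 0.0003
grip_force: 0.0
```

apply_moves:
  plan:
    - {"slide":[0.008,0,0.01],"dr":[0,0,0]}
    - {"slide":[0.008,0,0.01],"dr":[0,0,0]}
    - {"slide":[0.008,0,0.01],"dr":[0,0,0]}

```text
clock: 19.12
eef_pos: [0.5323, -0.076, 0.2484]
orientation: [[1.0, -0.011, 0.0], [-0.011, -1.0, -0.0], [0.0, 0.0, -1.0]]
contact_force: [-0.0, 0.1, -0.5]
width: 0.0004
grip_force: 0.0
```

The force faded and then vanished, which looks like the snap. I'll feel gently for the lever at its stop.

apply_moves:
  plan:
    - {"slide":[0.006,0,0.009],"dr":[0,0,0]}
    - {"slide":[0.006,0,0.009],"dr":[0,0,0]}
    - {"slide":[0.006,0,0.009],"dr":[0,0,0]}

```text
clock: 19.37
eef_pos: [0.5328, -0.076, 0.2474]
orientation: [[1.0, -0.011, 0.0], [-0.011, -1.0, 0.0], [0.0, -0.0, -1.0]]
contact_force: [-0.6, -0.2, -0.6]
width: 0.0006
grip_force: 0.0
```

apply_moves:
  plan:
    - {"slide":[0.003,0,0.005],"dr":[0,0,0]}
    - {"slide":[0.003,0,0.005],"dr":[0,0,0]}
    - {"slide":[0.003,0,0.005],"dr":[0,0,0]}

```text
clock: 19.62
eef_pos: [0.5331, -0.0759, 0.2469]
orientation: [[1.0, -0.011, -0.0], [-0.011, -1.0, 0.0], [-0.0, -0.0, -1.0]]
contact_force: [0.5, 0.0, -0.5]
width: 0.0007
grip_force: 0.0
```

apply_moves:
  plan:
    - {"slide":[0.003,0,0.005],"dr":[0,0,0]}
    - {"slide":[0.003,0,0.005],"dr":[0,0,0]}
    - {"slide":[0.003,0,0.005],"dr":[0,0,0]}

```text
clock: 19.87
eef_pos: [0.5334, -0.076, 0.2464]
orientation: [[1.0, -0.011, -0.0], [-0.011, -1.0, 0.0], [-0.0, -0.0, -1.0]]
contact_force: [-1.4, 0.6, 0.6]
width: 0.0006
grip_force: 0.0
```

apply_moves:
  plan:
    - {"slide":[0.003,0,0.005],"dr":[0,0,0]}
    - {"slide":[0.003,0,0.005],"dr":[0,0,0]}
    - {"slide":[0.003,0,0.005],"dr":[0,0,0]}

```text
clock: 20.12
eef_pos: [0.5337, -0.0759, 0.2459]
orientation: [[1.0, -0.011, -0.0], [-0.011, -1.0, 0.0], [-0.0, -0.0, -1.0]]
contact_force: [0.2, 0.7, 0.7]
width: 0.0005
grip_force: 0.0
```

Still no push-back, so it is past dead centre. I'll withdraw straight up and look.

apply_moves:
  plan:
    - {"slide":[-0.02,0,-0.1],"dr":[0,0,0]}
    - {"slide":[-0.1,0,-0.4],"dr":[0,0,0]}
    - {"slide":[-0.3,0,-0.7],"dr":[0,0,0]}
    - {"slide":[-0.6,0,-1],"dr":[0,0,0]}
    - {"slide":[-0.8,0,-1],"dr":[0,0,0]}
    - {"slide":[-0.8,0,-1],"dr":[0,0,0]}
    - {"slide":[-0.8,0,-1],"dr":[0,0,0]}

```text
clock: 20.7
eef_pos: [0.4532, -0.075, 0.347]
orientation: [[1.0, -0.012, 0.002], [-0.012, -1.0, -0.001], [0.002, 0.001, -1.0]]
contact_force: [0.4, 0.2, 0.1]
width: 0.0005
grip_force: 0.0
```

Run:
```python
from h import *
o=r.observe();im=r.get_image("wrist");t=r.get_image("side")
print(o["clock"],o["eef_pos"],o["contact_force"])
a=cv2.resize(im[0:300,120:520,::-1],(800,600))[:, :]
a=cv2.resize(im[0:250,120:520,::-1],(480,300),interpolation=cv2.INTER_AREA)
b=cv2.resize(t[155:240,240:385,::-1],(512,300),interpolation=cv2.INTER_CUBIC)
c=np.zeros((600,512,3),np.uint8);c[:300,:480]=a;c[300:]=b
cv2.imwrite("pics/fin.png",c);cv2.imwrite("pics/w6.png",im[:,:,::-1])
```

```text
20.7 [ 0.45321265 -0.07498521  0.3470406 ] [0.44521164 0.22417652 0.1282409 ]
```

View pics/fin.png

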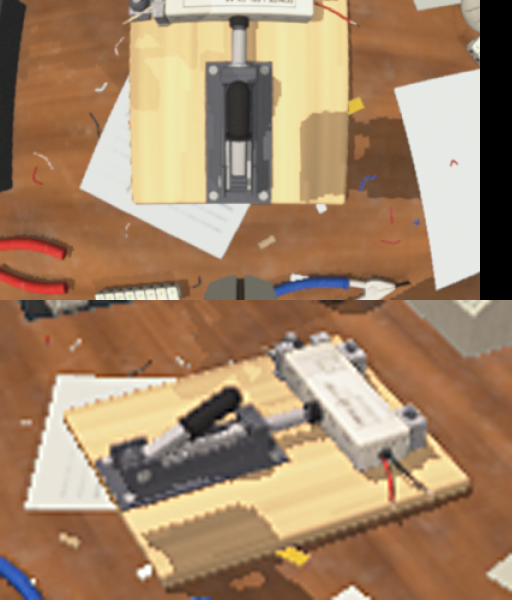

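The lever is over and staying down. The tip presses the driver against both blocks, the driver's end is at the fork, and the arm is clear.

```bash
python3 -c "
from rig import r
print(r.close_job())"
```

```text
the job is handed in; nothing more can be done
None
```

The LED driver is clamped in the jig: its end touched the fork at about 5 N, the lever snapped over and stays locked, and the job was handed in after about 21 s with the arm clear; no verdict was shown.

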